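# Empty the tilting pot of turned wooden balls into the tray

### The arm

A 6-joint arm with a two-finger parallel gripper is mounted at the origin on the work surface. World frame = base frame: x ahead of the robot, y to its left, z up, the work surface at z = 0. Lengths are in mm, angles in rad, forces in N, time in s.
With the tool pointing down it reaches from about 275 to 750 mm from the base axis. Payload 10.2 kg.
Tool frame: the origin (TCP) lies at the very end of the fingers, on their centre line; the grasp point (between the pads) lies ctrl.tcp_to_grasp behind it (ctrl.tcp_to_grasp is the distance from the TCP to the grasp point, in mm); z points along the fingers, x is the direction in which the jaws open and shut, and the axes are right-handed (so a half turn about z gives the same grasp; the last joint's range is limited). The gripper opens to 85 mm and grips with 20 to 120 N. Pads are 22 mm wide; open, the fingers measure 114 mm over their backs; the gripper's body (76 mm by 85 mm) begins 54 mm behind the grasp point. The pads swing forward as they close: fully open they stand 13 mm farther back than shut.
Start: joints at [1.056, 0.313, 1.498, -0, 1.331, -0.223], TCP at [151.043, 502.809, 231.294] pointing down, gripper open.
Joint ranges: [-2.94, 2.94], [-0.97, 2.17], [0.19, 2.56], [-1.23, 4.37], [0.02, 3.11], [-2.88, 2.88]. Speed limits (rad/s): [2.39, 2.39, 3.01, 3.14, 3.14, 3.14].

### API

Orientations are given as a unit quaternion [x, y, z, w].
In Python, from cell import ctrl, viewer gives the robot as it stands. The module is installed in compiled form; this text tells all that it offers.
- The arm moves only by the shell command python3 -m handwheel 'ROWS' [FORCE]. ROWS is JSON, a list of rows, each an object with "delta_pos": the shift along the world's x, y, z in units of 30 mm (1.0 is 30 mm), a list of three; "spin": the turn about the world's z in units of 6 degrees (1.0 is 6 degrees); "gripper": the opening, from -1 (shut) to 1 (fully open). A call has 1 to 20 rows; each row shifts and turns the commanded pose from where the row before left it; what a row does not reach is not made up. A row lasts 1/10 s, in which the tool goes at most 50 mm and 8.59 degrees, less where a joint would pass 70% of its speed; a pose out of reach is approached as far as the arm can. A call is refused whole if a number of a shift passes 1 or a number of a turn 1, either way. A call with a gripper value outside its range is refused whole. The fingers move at their own pace and stop on an object; FORCE is the grip in N (left out, the last holds). Time passes only in rows, so rows that do not move let the fingers close. It gives the time, the measured TCP pose, the force and the opening at its end, in the units of the state.
- ctrl.state(): the state, without advancing time (a new reading comes with each control period).
- viewer.grab_frame(name): name is "scene" or "top" or "wrist"; returns a dict with "pixels" (420x560x3 uint8, blue, green, red), "fx", "fy", "cx", "cy" (pixels), "world_to_cam" (4x4, takes a point from world to camera coordinates). Camera axes: x right, y down, z forward; pixel columns grow to the right and rows downward; lengths in mm; the calibration is good to about 2 mm. A picture is of the moment at which its call begins. There is no depth.
- ctrl.finish_job(): hands the job in, once; it reports no verdict.
The state is a dict: "time": time; "joint_pos": joint angles; "qvel": joint speeds; "tau": joint torques, N m; "tcp_pos": TCP position; "eef_rot": TCP orientation; "force": force on the tool from outside, world axes, zero at the start; "ft_torque": the same for the moment, N m; "opening": opening from 0.0 (shut) to 1.0 (fully open).
Only numpy, scipy, OpenCV 4.12 (cv2) and the standard library are available. Lean on these libraries where they do the work, as an engineer would, in place of code of your own. Each camera call takes 0.05 s, during which the arm holds its last target.

### The job

Slide the open plywood tray along the bench to stand centred under the pouring side of the tilting pot, then take the pot's lever by its handle and swing it steadily over to its far stop, so that all three wooden balls drop into the tray. Swing the lever back until the pot stands upright against its stop again and let go; never let the pot whirl or slam, and leave the jar, the brush cup and the tree ornament where they stand.

Things in the scene. Friction and masses are not known exactly. Their poses are not given: they have to be found in the camera images.
- stand: Fixed dark steel stand of the tilting pot. Origin: on the bench below the middle of the pivot, z up. The pot pours to the stand's -x. Two raked 18 mm round legs at y = +-105 mm run from x = 100 mm at the bench up to the pivot at x = 0; the 12 mm thick foot plate spans x = 60 to 170, y = +-135 mm: the bench at x below 50 mm is free for the tray.
- pivot (a point): Middle of the tipping axis, 165 mm above the stand's origin; the axis is horizontal, along the stand's y. The aluminium pot is centred on it: 150 mm across, 120 mm high, 4 mm wall; at rest bottom 105 and rim 225 mm above the bench; while tipping no part comes lower than 69 mm.
- lamp (a point): Middle of the underside of the fixed grey lamp bar over the lever, 392 mm above the bench: spans stand x = -5 to 175, y = -160 to -134 mm, 24 mm high, on a 16 mm post at x = 163, y = -127 to -147. It leaves no room for a hand straight above the handle: come in leaning outwards, the hand towards the stand's -y by 30 to 40 degrees from vertical.
- cradle (a joint): Tipping angle of pot and lever together, rad: 0 = pot upright against its rest stop, 2.0 = tipped against its far stop, mouth down towards the stand's -x. The pivot is stiff (0.35 N m of friction, some 3 N at the handle), so it stays where it is left.
- grip (a point): Middle of the lever's black handle: a free-turning round sleeve 22 mm thick, 56 mm long, along the stand's y from -140 to -196 mm (this point -168), so a gripper may keep its orientation on the arc. The 14 mm lever rod lies at y = -129. At cradle angle q: stand x = -130 sin(q - 0.6), height 165 + 130 cos(q - 0.6) mm; at rest x = 73, height 272; at the far stop x = -128, height 187.
- pot_mouth (a point): Centre of the pot's open rim, 60 mm from the pivot axis, straight above it at rest.
- tray: Loose open plywood tray, outside 180 (its x) x 200 (its y) x 50 mm high, walls and floor 8 mm thick, 0.3 to 0.6 kg; origin at the centre of its underside. It starts to the robot's left. Pinch a wall from above and slide it. With its centre at stand x = -95, y = 0 mm, squared to the stand, it catches the balls; within 30 mm is good enough.
- ball1_center (a point): Centre of wooden ball 1 of 3, 60 mm in diameter, about 60 g, all alike; lies in the pot at the start (centre 140 mm above the bench).
- ball2_center (a point): Centre of wooden ball 2 of 3, 60 mm in diameter, about 60 g, all alike; lies in the pot at the start (centre 140 mm above the bench).
- ball3_center (a point): Centre of wooden ball 3 of 3, 60 mm in diameter, about 60 g, all alike; lies in the pot at the start (centre 140 mm above the bench).
- jar: Bystander: closed glass paint jar, 68 mm across, 95 mm high; origin at the centre of its underside. Leave it alone.
- brush_cup: Bystander: white ceramic cup, 72 mm across, 95 mm high, with brushes standing in it to 175 mm; origin at the centre of its underside. Leave it alone.
- tree: Bystander: green glass tree ornament with brass foot, 72 mm across, 154 mm high; origin at the centre of its underside. Leave it alone.

How it is judged:
By the outcome, as a careful person would: the job done as asked, in the order asked, and still so for the second after the job is handed in, with the robot touching nothing.
It also fails if it takes over 67 s, if anything falls off the work surface, if the arm or the gripper's body presses on something with over 40 N, if the wrist force passes 120 N, or if a joint passes its speed limit or range.

## Working session

There is one attempt and no reset: what is moved stays moved. The work goes in short steps, Python scripts to look and compute and a shell command to move; the robot and the scene stay as the last step left them, time stands still between calls to the robot, and variables do not carry over. Pictures are saved under pics/ and viewed, and the job is handed in when it is done.

```bash
mkdir -p pics; ls
cat > h.py <<'E'
import numpy as np, cv2
from cell import ctrl, viewer
def grab(n,f=None):
    d=viewer.grab_frame(n)
    if f: cv2.imwrite('pics/'+f,d['pixels'])
    return d
def proj(d,p):
    p=np.atleast_2d(p).astype(float); T=np.array(d['world_to_cam'])
    c=p@T[:3,:3].T+T[:3,3]
    return np.c_[d['fx']*c[:,0]/c[:,2]+d['cx'],d['fy']*c[:,1]/c[:,2]+d['cy']]
def ray(d,u,v,z):
    T=np.array(d['world_to_cam']);R=T[:3,:3];o=-R.T@T[:3,3]
    r=R.T@np.array([(u-d['cx'])/d['fx'],(v-d['cy'])/d['fy'],1])
    return o+r*(z-o[2])/r[2]
E
python3 - <<'E'
from h import *
s=ctrl.state(); print(s, ctrl.tcp_to_grasp)
for n in ['scene','top','wrist']:
    d=grab(n,n+'0.png'); 
    T=np.array(d['world_to_cam']); print(n,d['fx'],d['cx'],d['cy'],-T[:3,:3].T@T[:3,3],T[2,:3])
E
```

```text
pics
{'time': 0.0, 'joint_pos': array([ 1.05563568e+00,  3.13433916e-01,  1.49842226e+00,  1.09180841e-05,
        1.33100578e+00, -2.23390993e-01]), 'qvel': array([-0.0022638 ,  0.00039758,  0.00126659,  0.00130336,  0.00045705,
       -0.0003379 ]), 'tau': array([ 1.11444660e-03, -4.12256813e+01, -2.59750307e+01, -4.18232753e-05,
        4.01591737e-03,  4.56183716e-05]), 'tcp_pos': array([150.89176677, 502.58476064, 230.74888715]), 'eef_rot': array([ 8.02386911e-01,  5.96803856e-01, -5.82634875e-04,  2.51686901e-04]), 'force': array([0.03182945, 0.63768316, 0.39266621]), 'ft_torque': array([ 0.0090434 , -0.04229626, -0.02894204]), 'opening': 0.9980652567845912} 18.700000000000003
scene 421.54305679079613 276.2317485477953 206.15180716504165 [ 977.79788236  501.27050207 1090.25378964] [-0.37372095 -0.47659671 -0.79573125]
top 486.0486648809328 281.1835347019797 206.39519885107308 [ 369.93101336  -16.68170644 1291.18370173] [ 0.21174175 -0.01755407 -0.97716799]
wrist 291.8149439510669 280.07467774362215 210.46193118862382 [ 77.89435294 524.75831939 372.82523788] [ 0.28029161 -0.08534194 -0.95611368]
```

View pics/scene0.png

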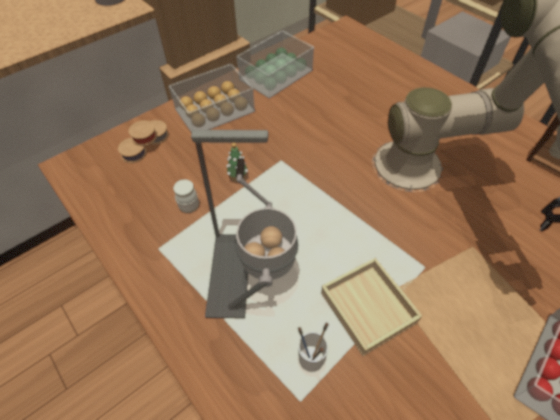

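View pics/top0.png

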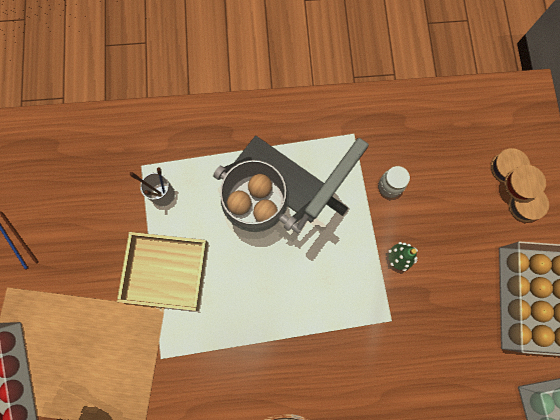

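View pics/wrist0.png

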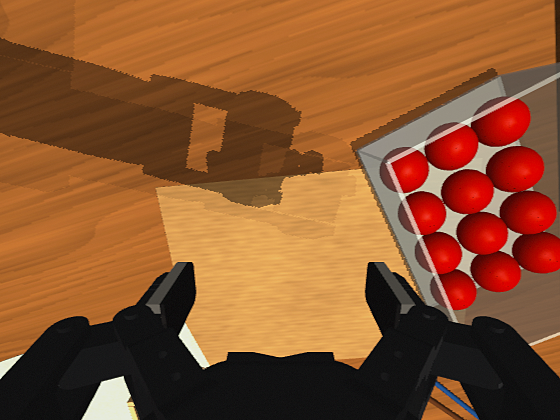

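The top view shows the pot rim around (253,195), the tray around (163,272) and the lamp bar from (365,142) to (310,215). The lever is at lower right of the pot. I'll zoom in to pick points.

Run:
```python
import cv2
a=cv2.imread('pics/top0.png'); cv2.imwrite('pics/topz.png',cv2.resize(a[120:320,110:376],None,fx=3,fy=3,interpolation=cv2.INTER_CUBIC))
a=cv2.imread('pics/scene0.png'); cv2.imwrite('pics/scz.png',cv2.resize(a[120:370,170:430],None,fx=2.4,fy=2.4,interpolation=cv2.INTER_CUBIC))
```

```text
(no output)
```

View pics/topz.png

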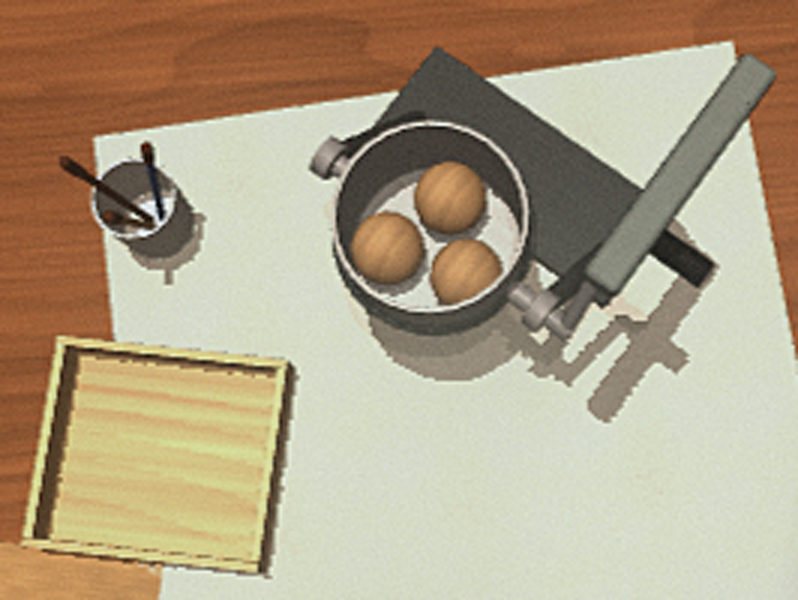

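View pics/scz.png

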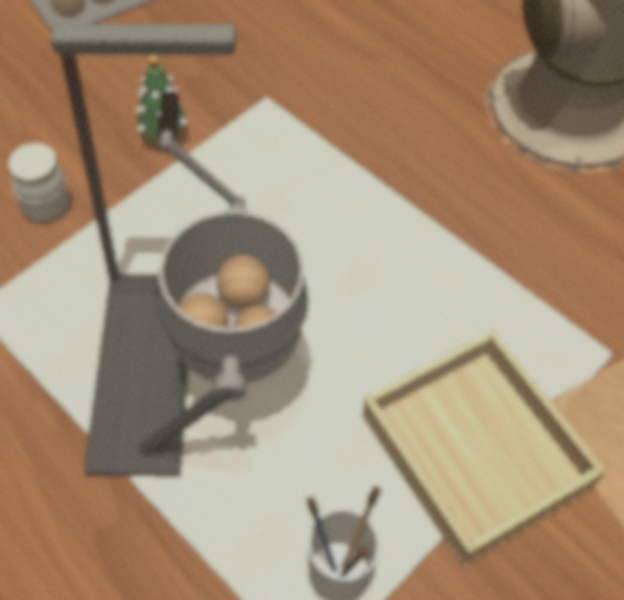

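```bash
cat >> h.py <<'E'
def S(st,p):
    x,y,a=st;p=np.atleast_2d(p).astype(float);c,s=np.cos(a),np.sin(a)
    return np.c_[x+c*p[:,0]-s*p[:,1],y+s*p[:,0]+c*p[:,1],p[:,2]]
E
python3 - <<'E'
from h import *
from scipy.optimize import least_squares
t=grab('top');s=grab('scene')
tp=lambda u,v:(110+u/3,120+v/3); sp=lambda u,v:(170+u/2.4,120+v/2.4)
def fit(obs,x0):
    def f(q):
        return np.concatenate([(proj(d,S(q,p))[0]-uv) for d,p,uv in obs])
    r=least_squares(f,x0,loss='soft_l1',f_scale=1.5); print(r.x,np.degrees(r.x[2])); print(f(r.x).reshape(-1,2).round(1).tolist()); return r.x
obs=[(t,[170,135,12],tp(438,48)),(t,[0,0,225],tp(432,215)),(t,[175,-134,416],tp(742,55)),(t,[175,-160,416],tp(775,72)),(t,[-5,-134,416],tp(588,270)),
(s,[170,135,12],sp(88,472)),(s,[60,135,12],sp(181,475)),(s,[170,-135,12],sp(112,277)),(s,[0,0,225],sp(231,270)),(s,[-5,-134,392],sp(233,51)),(s,[175,-134,392],sp(56,53))]
p0=ray(t,*tp(432,215),225)
st=fit(obs,[p0[0],p0[1],-0.9]); np.save('st.npy',st)
obs=[(t,[90,100,50],tp(57,338)),(t,[90,-100,50],tp(293,362)),(t,[-90,-100,50],tp(265,577)),(t,[-90,100,50],tp(22,547)),
(s,[90,-100,50],sp(365,405)),(s,[-90,-100,50],sp(493,335)),(s,[-90,100,50],sp(602,468))]
p0=ray(t,*tp(160,455),50)
tr=fit(obs,[p0[0],p0[1],-0.1])
for n,p in [('grip',[73,0-168,272]),('gripfar',[-128,-168,187]),('q.6',[0,-168,295]),('traytarget',[-95,0,0])]: print(n,S(st,p).round(1), np.hypot(*S(st,p)[0,:2]).round())
# bystanders
for n,uv,z in [('jar',(396,177),95),('tree',(405,253),80),('cup',(155,188),95)]: print(n,ray(t,*uv,z).round())
E
```

```text
[637.50390764  26.51919094  -0.70418677] -40.34693008279938
[[-1.7, -0.7], [-1.6, 1.0], [0.8, -1.9], [1.2, 0.1], [-2.6, 1.5], [-1.9, -0.4], [0.2, -1.3], [-1.4, -2.8], [0.5, -1.9], [1.0, 2.1], [-1.5, 1.3]]
[ 4.94364653e+02  2.75789943e+02 -1.87105245e-01] -10.720340859424507
[[0.3, -0.7], [-1.7, -0.2], [-2.6, -0.7], [-0.7, 0.3], [-1.2, -5.1], [-0.7, -4.0], [0.8, -0.7]]
grip [[ 584.4 -148.8  272. ]] 603.0
gripfar [[431.2 -18.7 187. ]] 432.0
q.6 [[ 528.7 -101.5  295. ]] 538.0
traytarget [[565.1  88.    0. ]] 572.0
jar [ 683. -336.   95.]
tree [ 490. -338.   80.]
cup [701. 278.  95.]
```

```bash
cat >> h.py <<'E'
def draw(d,st,segs,col,img=None):
    img=d['pixels'].copy() if img is None else img
    for a in segs:
        uv=proj(d,S(st,a)); 
        cv2.polylines(img,[np.round(uv*8).astype(np.int32)],False,col,1,cv2.LINE_AA,3)
    return img
def standsegs(q=0.0):
    an=np.linspace(0,2*np.pi,60);c,s=np.cos(q),np.sin(q)
    rim=np.c_[75*np.cos(an)*c-60*s,75*np.sin(an),165+60*c+75*np.cos(an)*s] 
    hx,hz=-130*np.sin(q-.6),165+130*np.cos(q-.6)
    return [rim,[[60,-135,12],[60,135,12],[170,135,12],[170,-135,12],[60,-135,12]],
     [[-5,-160,392],[175,-160,392],[175,-134,392],[-5,-134,392],[-5,-160,392]],[[-5,-160,416],[175,-160,416],[175,-134,416],[-5,-134,416],[-5,-160,416]],
     [[hx,-140,hz],[hx,-196,hz]],[[0,-129,165],[hx,-129,hz]]]
def traysegs():
    r=lambda z,a=90,b=100:[[-a,-b,z],[a,-b,z],[a,b,z],[-a,b,z],[-a,-b,z]]
    return [r(50),r(0)]
E
python3 - <<'E'
from h import *
st=np.load('st.npy'); tr=[494.4,275.8,-.1871]
for n,cr in [('top',(120,320,110,376)),('scene',(120,370,170,430))]:
    d=grab(n); d2=dict(d); im=cv2.resize(d['pixels'],None,fx=3,fy=3,interpolation=cv2.INTER_CUBIC)
    for k in('fx','fy','cx','cy'): d2[k]=d[k]*3
    im=draw(d2,st,standsegs(),(0,0,255),im); im=draw(d2,tr,traysegs(),(255,0,0),im)
    c=[3*v for v in cr]; im=im[c[0]:c[1],c[2]:c[3]]
    if n=='scene': im=cv2.resize(im,None,fx=.8,fy=.8)
    cv2.imwrite(f'pics/ov_{n}.png',im)
E
```

```text
(no output)
```

View pics/ov_top.png

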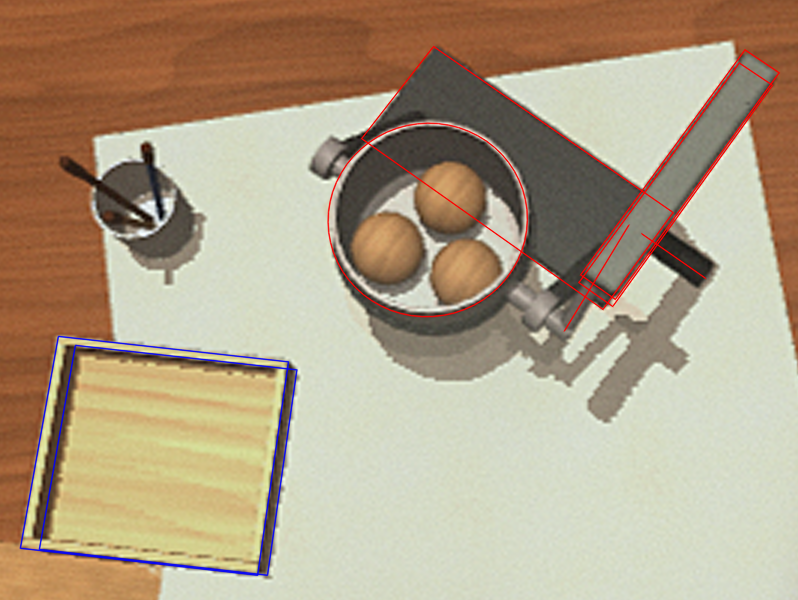

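View pics/ov_scene.png

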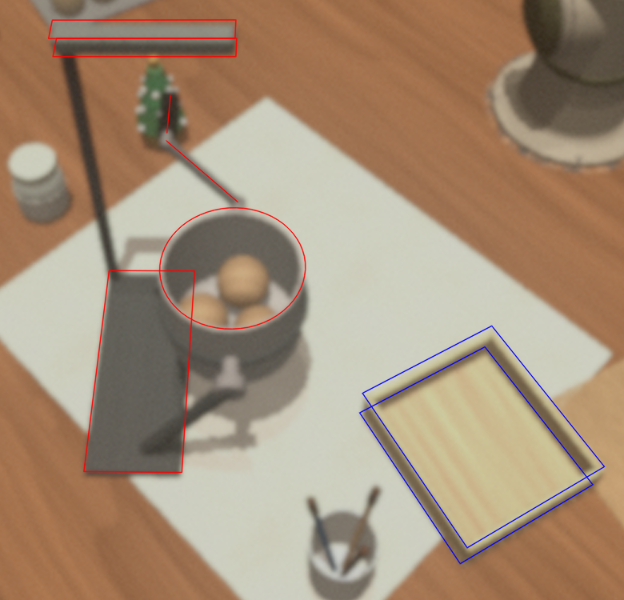

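```bash
python3 -m handwheel '[{"delta_pos":[0.62,-0.5,-0.2],"spin":-1,"gripper":1},{"delta_pos":[0.62,-0.5,-0.2],"spin":-1,"gripper":1},{"delta_pos":[0.62,-0.5,-0.2],"spin":-1,"gripper":1},{"delta_pos":[0.62,-0.5,-0.2],"spin":-1,"gripper":1},{"delta_pos":[0.62,-0.5,-0.2],"spin":-1,"gripper":1},{"delta_pos":[0.62,-0.5,-0.2],"spin":-1,"gripper":1},{"delta_pos":[0.62,-0.5,-0.2],"spin":-1,"gripper":1},{"delta_pos":[0.62,-0.5,-0.2],"spin":-1,"gripper":1},{"delta_pos":[0.62,-0.5,-0.2],"spin":-1,"gripper":1},{"delta_pos":[0.62,-0.5,-0.2],"spin":-1,"gripper":1},{"delta_pos":[0.62,-0.5,-0.2],"spin":-1,"gripper":1},{"delta_pos":[0.62,-0.5,-0.2],"spin":-1,"gripper":1},{"delta_pos":[0.62,-0.5,-0.2],"spin":-1,"gripper":1},{"delta_pos":[0.6,-0.5,-0.2],"spin":-1,"gripper":1},{"delta_pos":[0,0,0],"spin":0,"gripper":1},{"delta_pos":[0,0,0],"spin":0,"gripper":1}]' 40
python3 - <<'E'
from h import *
s=ctrl.state();q=s['eef_rot'];print(s['tcp_pos'],q,np.degrees(2*np.arctan2(q[1],q[0])),s['joint_pos'])
grab('wrist','w1.png')
E
```

```text
time: 1.95
tcp_pos: [410.7, 292.8, 147.2]
eef_rot: [0.996, -0.093, -0.0, 0.0]
force: [-0.0, 0.0, -0.8]
opening: 1.001
[410.74516127 292.77191601 147.23682747] [ 9.95664450e-01 -9.30174716e-02 -2.30793702e-04  1.48243865e-05] -10.674448277543929 [3.86495336e-01 3.52616073e-01 1.67594889e+00 2.08089806e-04
 1.11345088e+00 5.72707679e-01]
```

View pics/w1.png

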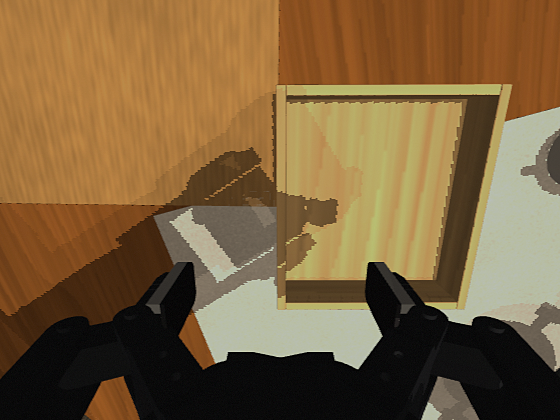

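The wall (col 282) sits midway between the fingers (cols 180–380), so I'll go down and pinch it.

```bash
python3 -m handwheel '[{"delta_pos":[0,0,-0.8],"spin":0,"gripper":1},{"delta_pos":[0,0,-0.8],"spin":0,"gripper":1},{"delta_pos":[0,0,-0.8],"spin":0,"gripper":1},{"delta_pos":[0,0,-0.8],"spin":0,"gripper":1},{"delta_pos":[0,0,-0.6],"spin":0,"gripper":1},{"delta_pos":[0,0,-0.4],"spin":0,"gripper":1},{"delta_pos":[0,0,0],"spin":0,"gripper":-1},{"delta_pos":[0,0,0],"spin":0,"gripper":-1},{"delta_pos":[0,0,0],"spin":0,"gripper":-1},{"delta_pos":[0,0,0],"spin":0,"gripper":-1},{"delta_pos":[0,0,0],"spin":0,"gripper":-1},{"delta_pos":[0,0,0],"spin":0,"gripper":-1},{"delta_pos":[0,0,0],"spin":0,"gripper":-1},{"delta_pos":[0,0,0],"spin":0,"gripper":-1}]' 40
python3 - <<'E'
from h import *
s=ctrl.state();print(s['tcp_pos'],s['force'],s['ft_torque'],s['opening'])
st=np.load('st.npy');print(S(st,[-181,0,20]))
grab('wrist','w2.png')
E
```

```text
time: 3.4
tcp_pos: [411.2, 292.9, 21.8]
eef_rot: [0.996, -0.093, 0.0, -0.0]
force: [0.1, -1.4, 5.8]
opening: 0.085
[411.22284827 292.93911983  21.84844486] [ 0.13628114 -1.42032633  5.79605214] [-0.04495889  0.11601114  0.0754501 ] 0.08517352457500432
[[499.55687562 143.70117059  20.        ]]
```

View pics/w2.png

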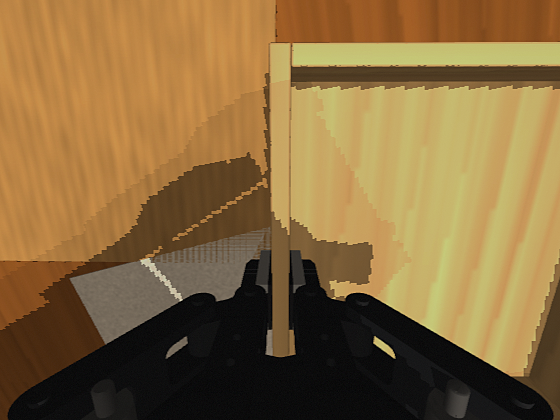

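```bash
python3 -m handwheel '[{"delta_pos":[0.21,-0.355,0],"spin":-0.35,"gripper":-1},{"delta_pos":[0.21,-0.355,0],"spin":-0.35,"gripper":-1},{"delta_pos":[0.21,-0.355,0],"spin":-0.35,"gripper":-1},{"delta_pos":[0.21,-0.355,0],"spin":-0.35,"gripper":-1},{"delta_pos":[0.21,-0.355,0],"spin":-0.35,"gripper":-1},{"delta_pos":[0.21,-0.355,0],"spin":-0.35,"gripper":-1},{"delta_pos":[0.21,-0.355,0],"spin":-0.35,"gripper":-1},{"delta_pos":[0.21,-0.355,0],"spin":-0.35,"gripper":-1},{"delta_pos":[0.21,-0.355,0],"spin":-0.35,"gripper":-1},{"delta_pos":[0.21,-0.355,0],"spin":-0.35,"gripper":-1},{"delta_pos":[0.21,-0.355,0],"spin":-0.35,"gripper":-1},{"delta_pos":[0.21,-0.355,0],"spin":-0.35,"gripper":-1},{"delta_pos":[0.21,-0.355,0],"spin":-0.35,"gripper":-1},{"delta_pos":[0.21,-0.355,0],"spin":-0.4,"gripper":-1},{"delta_pos":[0,0,0],"spin":0,"gripper":-1},{"delta_pos":[0,0,0],"spin":0,"gripper":-1}]' 40
python3 - <<'E'
from h import *
s=ctrl.state();q=s['eef_rot'];print(s['tcp_pos'],s['force'],s['opening'],np.degrees(2*np.arctan2(q[1],q[0])))
st=np.load('st.npy');tr=[*S(st,[-95,0,0])[0,:2],st[2]]
for n in('top','scene'):
    d=grab(n); im=cv2.resize(d['pixels'],None,fx=2,fy=2); d2=dict(d)
    for k in('fx','fy','cx','cy'): d2[k]=d[k]*2
    im=draw(d2,tr,traysegs(),(255,0,0),im); cv2.imwrite(f'pics/a_{n}.png',im[200:740,200:900])
E
```

```text
time: 5.05
tcp_pos: [499.9, 143.2, 21.8]
eef_rot: [0.938, -0.345, 0.001, -0.0]
force: [3.4, -4.1, 5.0]
opening: 0.086
[499.91823206 143.23815016  21.83424897] [ 3.35050719 -4.14234629  5.04119773] 0.08642696233026004 -40.420692500698664
```

View pics/a_top.png

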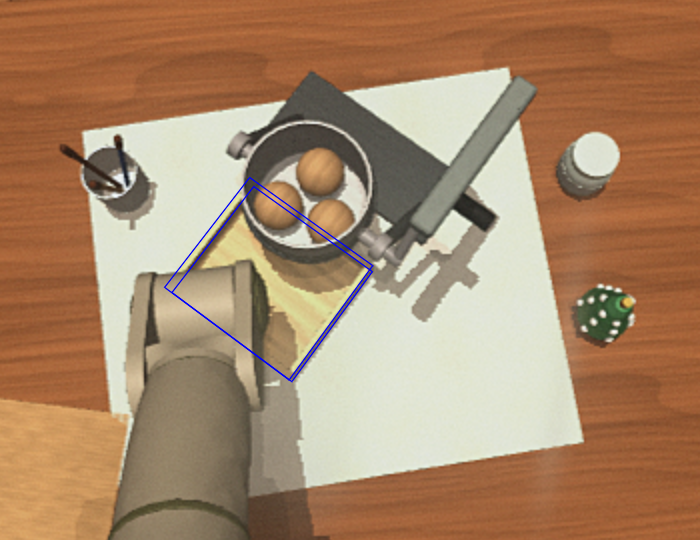

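View pics/a_scene.png

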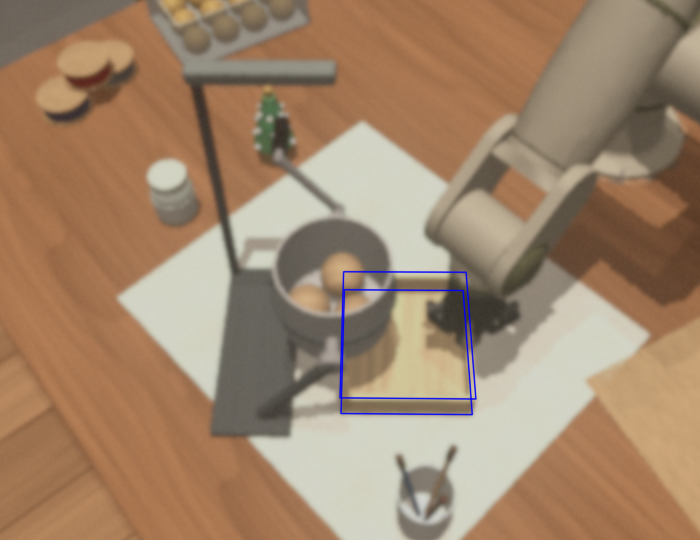

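The tray outline matches the target in both views. Before moving to the lever, I'll work out the wrist housing height above the TCP, which matters for the lamp.

Run:
```python
from h import *
d=grab('scene');im=cv2.resize(d['pixels'],None,fx=3,fy=3); d2=dict(d)
for k in('fx','fy','cx','cy'): d2[k]=d[k]*3
p=ctrl.state()['tcp_pos']
for z in range(0,420,50):
    u=proj(d2,p+[0,0,z])[0]; cv2.circle(im,(int(u[0]),int(u[1])),4,(0,0,255),-1); cv2.putText(im,str(z),(int(u[0])+6,int(u[1])),0,.5,(0,0,255),1)
cv2.imwrite('pics/b.png',im[300:900,800:1400])
```

```text
(no output)
```

View pics/b.png

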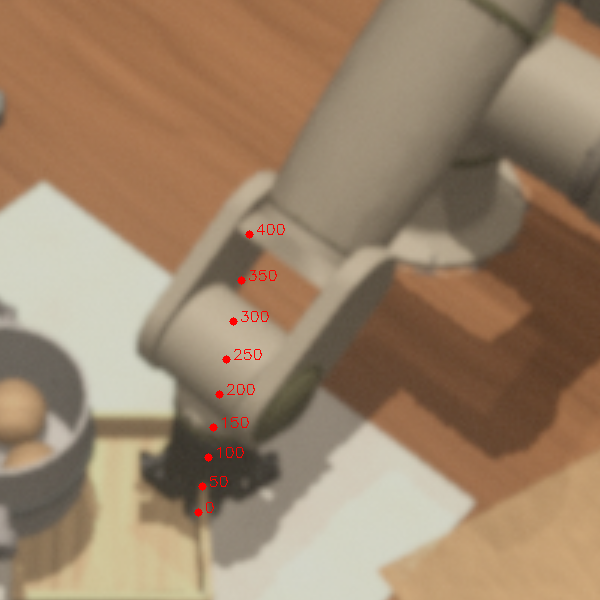

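```bash
python3 -m handwheel '[{"delta_pos":[0,0,0],"spin":0,"gripper":1},{"delta_pos":[0,0,0],"spin":0,"gripper":1},{"delta_pos":[0,0,0],"spin":0,"gripper":1},{"delta_pos":[0,0,0],"spin":0,"gripper":1},{"delta_pos":[0,0,0.87],"spin":0,"gripper":1},{"delta_pos":[0,0,0.87],"spin":0,"gripper":1},{"delta_pos":[0,0,0.87],"spin":0,"gripper":1},{"delta_pos":[0,0,0.87],"spin":0,"gripper":1},{"delta_pos":[0,0,0.87],"spin":0,"gripper":1},{"delta_pos":[0,0,0.87],"spin":0,"gripper":1},{"delta_pos":[0,0,0.87],"spin":0,"gripper":1},{"delta_pos":[0,0,0.87],"spin":0,"gripper":1},{"delta_pos":[0,0,0.87],"spin":0,"gripper":1}]' 40
python3 -m handwheel '[{"delta_pos":[-0.63,-0.75,0],"spin":1,"gripper":1},{"delta_pos":[-0.63,-0.75,0],"spin":1,"gripper":1},{"delta_pos":[-0.63,-0.75,0],"spin":1,"gripper":1},{"delta_pos":[-0.63,-0.75,0],"spin":1,"gripper":1},{"delta_pos":[-0.63,-0.75,0],"spin":1,"gripper":1},{"delta_pos":[-0.63,-0.75,0],"spin":1,"gripper":1},{"delta_pos":[-0.63,-0.75,0],"spin":1,"gripper":1},{"delta_pos":[-0.63,-0.75,0],"spin":1,"gripper":1},{"delta_pos":[-0.63,-0.75,0],"spin":1,"gripper":1},{"delta_pos":[0.8,-0.7,0],"spin":1,"gripper":1},{"delta_pos":[0.8,-0.7,0],"spin":1,"gripper":1},{"delta_pos":[0.8,-0.7,0],"spin":1,"gripper":1},{"delta_pos":[0.8,-0.7,0],"spin":1,"gripper":1},{"delta_pos":[0.8,-0.7,0],"spin":1,"gripper":1},{"delta_pos":[0.8,-0.7,0],"spin":1,"gripper":1},{"delta_pos":[0.8,-0.7,0],"spin":0,"gripper":1},{"delta_pos":[0.8,-0.7,0],"spin":0,"gripper":1},{"delta_pos":[0.8,-0.7,0],"spin":0,"gripper":1},{"delta_pos":[0,0,0],"spin":0,"gripper":1}]'
cat >> h.py <<'E'
def where():
    s=ctrl.state();q=s['eef_rot'];st=np.load('st.npy');c,sn=np.cos(st[2]),np.sin(st[2]);d=s['tcp_pos'][:2]-st[:2]
    print('t',s['time'],'stand',np.round([c*d[0]+sn*d[1],-sn*d[0]+c*d[1],s['tcp_pos'][2]],1),'yaw',round(np.degrees(2*np.arctan2(q[1],q[0])),1),'F',np.round(s['force'],1),'open',round(s['opening'],3),'j6',round(s['joint_pos'][5],2))
def over(names,q,tag):
    st=np.load('st.npy');tr=[*S(st,[-95,0,0])[0,:2],st[2]]
    for n in names:
        d=grab(n); im=cv2.resize(d['pixels'],None,fx=3,fy=3,interpolation=cv2.INTER_CUBIC); d2=dict(d)
        for k in('fx','fy','cx','cy'): d2[k]=d[k]*3
        if q is not None:
            im=draw(d2,st,standsegs(q),(0,0,255),im)
        c=(90,290,180,446) if n=='top' else (110,320,170,430)
        cv2.imwrite(f'pics/{tag}_{n}.png',im[3*c[0]:3*c[1],3*c[2]:3*c[3]][:600,:800])
E
python3 -c "
from h import *
where();over(['top','scene'],0,'c')"
```

```text
time: 6.5
tcp_pos: [498.7, 143.8, 257.2]
eef_rot: [0.938, -0.345, -0.0, 0.0]
force: [0.0, 0.1, -0.1]
opening: 1.004
time: 8.4
tcp_pos: [546.2, -249.5, 254.5]
eef_rot: [0.908, 0.419, -0.0, -0.001]
force: [-0.2, 0.7, -0.2]
opening: 1.0
t 8.4 stand [ 109.1 -269.5  254.5] yaw 49.5 F [-0.2  0.7 -0.2] open 1.0 j6 -1.49
```

View pics/c_top.png

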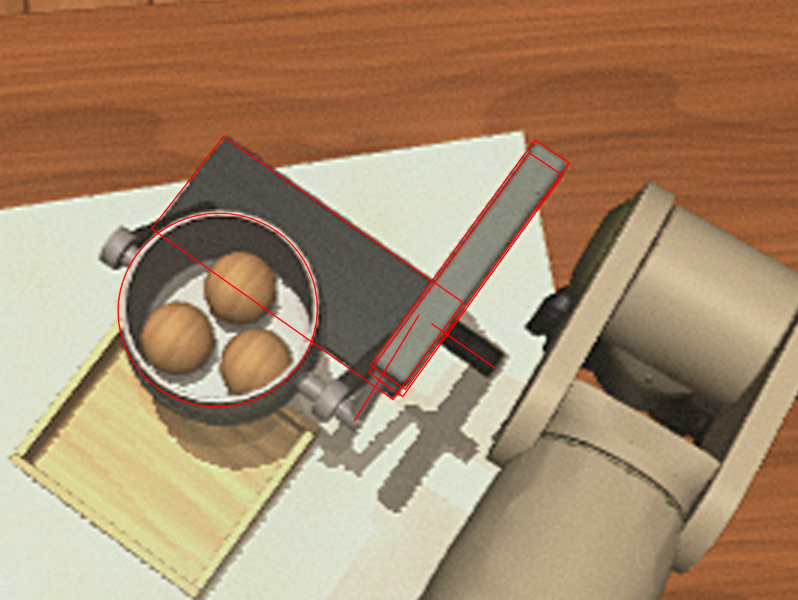

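View pics/c_scene.png

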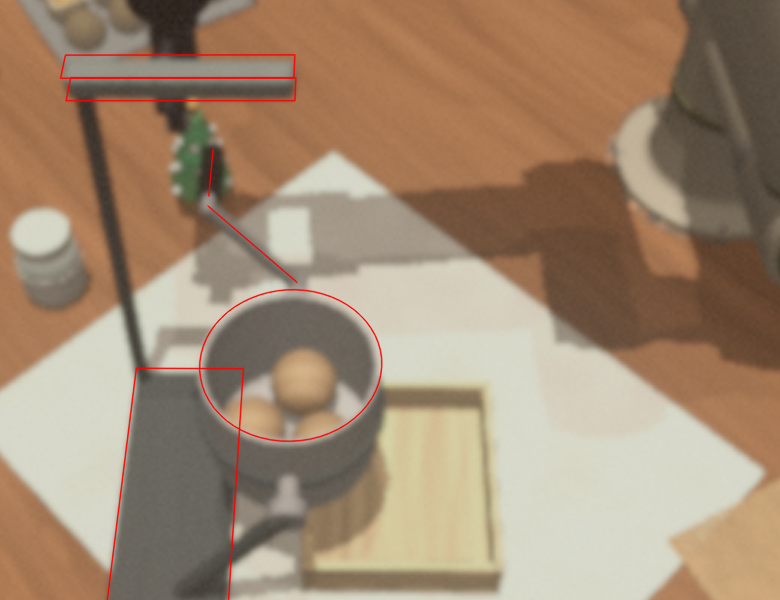

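```bash
python3 -m handwheel '[{"delta_pos":[0.21,0.25,-0.03],"spin":0,"gripper":1},{"delta_pos":[0.21,0.25,-0.03],"spin":0,"gripper":1},{"delta_pos":[0.21,0.25,-0.03],"spin":0,"gripper":1},{"delta_pos":[0.21,0.25,-0.03],"spin":0,"gripper":1}]' 
python3 -c "
from h import *
where();over(['top','scene'],None,'d'); grab('wrist','d_w.png');print(ctrl.state()['tau'])"
```

```text
time: 8.9
tcp_pos: [570.7, -216.6, 252.8]
eef_rot: [0.908, 0.42, 0.0, 0.0]
force: [-0.1, -0.2, 0.3]
opening: 1.001
t 8.9 stand [ 106.4 -228.6  252.8] yaw 49.6 F [-0.1 -0.2  0.3] open 1.001 j6 -1.42
[ 8.88899323e-01 -5.03551805e+01 -2.70636106e+01  6.53451006e-02
  5.51732359e-03  7.49307778e-02]
```

View pics/d_top.png

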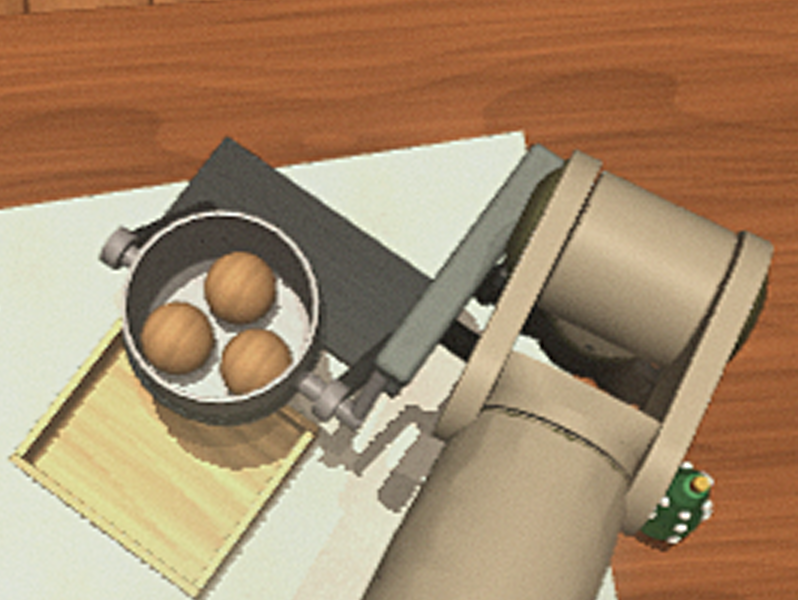

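View pics/d_scene.png

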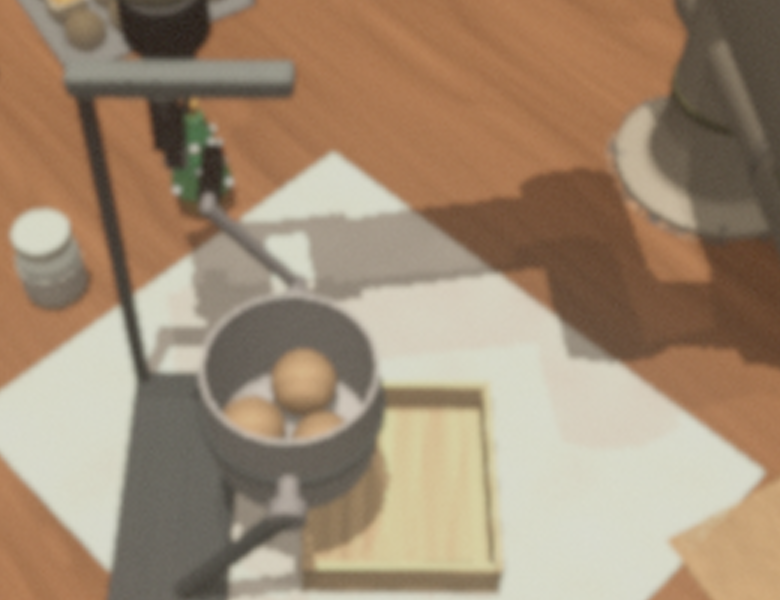

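View pics/d_w.png

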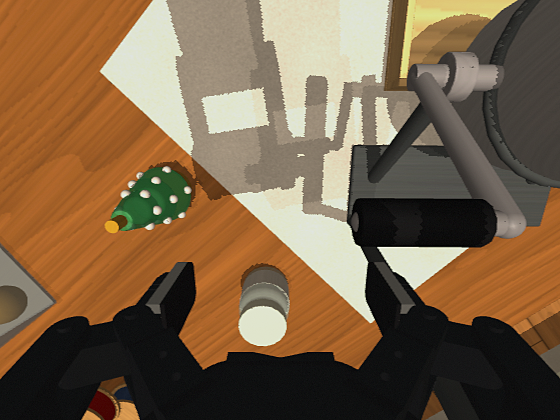

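Run:
```python
from h import *
d=grab('scene');im=cv2.resize(d['pixels'],None,fx=4,fy=4,interpolation=cv2.INTER_CUBIC); d2=dict(d)
for k in('fx','fy','cx','cy'): d2[k]=d[k]*4
p=ctrl.state()['tcp_pos']
for z in range(0,420,50):
    u=proj(d2,p+[0,0,z])[0]; cv2.circle(im,(int(u[0]),int(u[1])),4,(0,0,255),-1); cv2.putText(im,str(z),(int(u[0])+6,int(u[1])),0,.5,(0,0,255),1)
cv2.imwrite('pics/e.png',im[0:600,600:1400])
```

```text
(no output)
```

View pics/e.png

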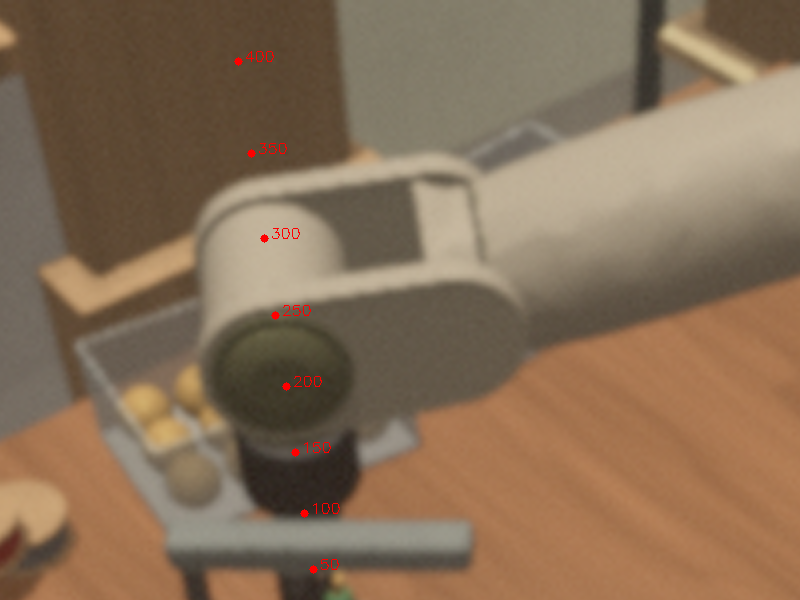

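Run:
```python
from h import *
d=grab('scene');st=np.load('st.npy')
c,s=np.cos(st[2]),np.sin(st[2])
for uv in [(221,110),(220,93)]:
  for z in range(400,560,10):
    p=ray(d,*uv,z);e=p[:2]-st[:2];print(uv,z,np.round([c*e[0]+s*e[1],-s*e[0]+c*e[1]]))
```

```text
(221, 110) 400 [ 116. -244.]
(221, 110) 410 [ 113. -232.]
(221, 110) 420 [ 111. -220.]
(221, 110) 430 [ 109. -208.]
(221, 110) 440 [ 106. -196.]
(221, 110) 450 [ 104. -184.]
(221, 110) 460 [ 101. -172.]
(221, 110) 470 [  99. -160.]
(221, 110) 480 [  97. -148.]
(221, 110) 490 [  94. -136.]
(221, 110) 500 [  92. -124.]
(221, 110) 510 [  90. -112.]
(221, 110) 520 [  87. -100.]
(221, 110) 530 [ 85. -88.]
(221, 110) 540 [ 83. -76.]
(221, 110) 550 [ 80. -64.]
(220, 93) 400 [ 125. -311.]
(220, 93) 410 [ 122. -298.]
(220, 93) 420 [ 120. -285.]
(220, 93) 430 [ 117. -272.]
(220, 93) 440 [ 115. -259.]
(220, 93) 450 [ 112. -246.]
(220, 93) 460 [ 110. -233.]
(220, 93) 470 [ 107. -221.]
(220, 93) 480 [ 105. -208.]
(220, 93) 490 [ 102. -195.]
(220, 93) 500 [ 100. -182.]
(220, 93) 510 [  97. -169.]
(220, 93) 520 [  95. -156.]
(220, 93) 530 [  92. -143.]
(220, 93) 540 [  90. -130.]
(220, 93) 550 [  87. -117.]
```

Fork plate bottom is about 470 mm, well above the 416 mm lamp top. I'll move under and start pushing the handle gently with the inner finger.

```bash
python3 -m handwheel '[{"delta_pos":[0.2,0.24,-0.14],"spin":0,"gripper":1},{"delta_pos":[0.2,0.24,-0.14],"spin":0,"gripper":1},{"delta_pos":[-0.14,0.12,0],"spin":0,"gripper":1},{"delta_pos":[-0.14,0.12,0],"spin":0,"gripper":1},{"delta_pos":[-0.16,0.14,0.1],"spin":0,"gripper":1},{"delta_pos":[-0.16,0.14,0.1],"spin":0,"gripper":1},{"delta_pos":[-0.16,0.14,0.1],"spin":0,"gripper":1},{"delta_pos":[-0.16,0.14,0.1],"spin":0,"gripper":1}]' 
python3 -c "
from h import *
where();over(['top'],None,'f'); grab('wrist','f_w.png')"
```

```text
time: 9.95
tcp_pos: [554.3, -179.1, 256.9]
eef_rot: [0.908, 0.419, 0.0, 0.0]
force: [4.8, -1.2, 0.4]
opening: 0.998
t 9.95 stand [  69.7 -210.6  256.9] yaw 49.6 F [ 4.8 -1.2  0.4] open 0.998 j6 -1.38
```

View pics/f_w.png

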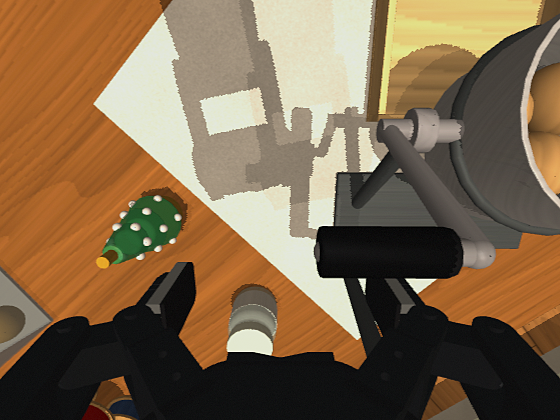

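View pics/f_top.png

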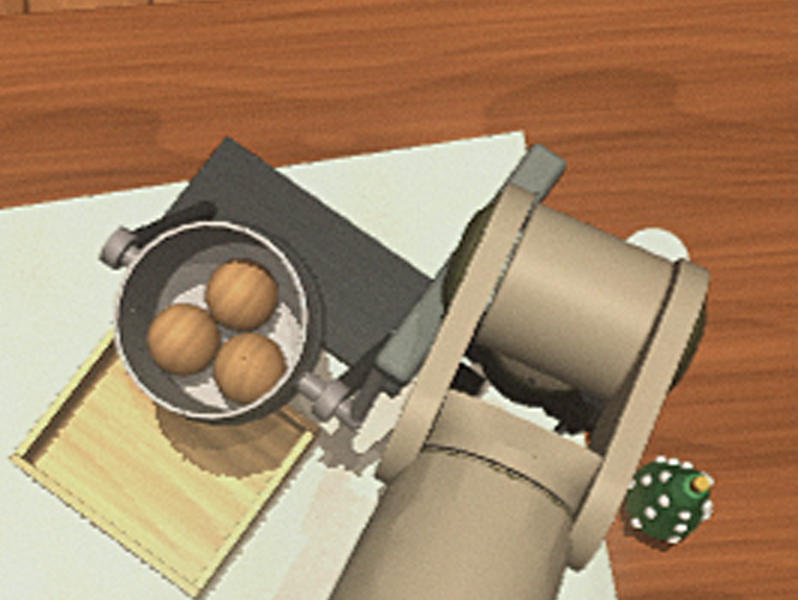

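```bash
python3 -m handwheel '[{"delta_pos":[-0.165,0.14,0.05],"spin":0,"gripper":1},{"delta_pos":[-0.165,0.14,0.05],"spin":0,"gripper":1},{"delta_pos":[-0.165,0.14,0.05],"spin":0,"gripper":1},{"delta_pos":[-0.165,0.14,0.05],"spin":0,"gripper":1},{"delta_pos":[-0.165,0.14,0.05],"spin":0,"gripper":1},{"delta_pos":[-0.165,0.14,0.05],"spin":0,"gripper":1},{"delta_pos":[-0.165,0.14,0.05],"spin":0,"gripper":1},{"delta_pos":[-0.165,0.14,0],"spin":0,"gripper":1},{"delta_pos":[-0.165,0.14,-0.05],"spin":0,"gripper":1},{"delta_pos":[-0.165,0.14,-0.05],"spin":0,"gripper":1},{"delta_pos":[-0.165,0.14,-0.06],"spin":0,"gripper":1},{"delta_pos":[-0.165,0.14,-0.06],"spin":0,"gripper":1},{"delta_pos":[-0.165,0.14,-0.06],"spin":0,"gripper":1},{"delta_pos":[-0.165,0.14,-0.07],"spin":0,"gripper":1},{"delta_pos":[-0.165,0.14,-0.07],"spin":0,"gripper":1},{"delta_pos":[-0.165,0.14,-0.07],"spin":0,"gripper":1},{"delta_pos":[-0.165,0.14,-0.07],"spin":0,"gripper":1},{"delta_pos":[-0.16,0.14,-0.07],"spin":0,"gripper":1},{"delta_pos":[0,0,0],"spin":0,"gripper":1}]' 
python3 -c "
from h import *
where();over(['top','scene'],1.15,'g'); grab('wrist','g_w.png')"
```

```text
time: 11.95
tcp_pos: [464.7, -103.2, 247.5]
eef_rot: [0.908, 0.42, -0.001, -0.0]
force: [0.8, -0.6, -0.3]
opening: 0.999
t 11.95 stand [ -47.7 -210.7  247.5] yaw 49.6 F [ 0.8 -0.6 -0.3] open 0.999 j6 -1.33
```

View pics/g_w.png

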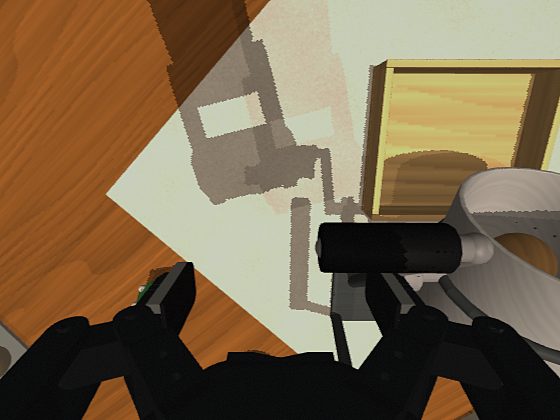

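View pics/g_scene.png

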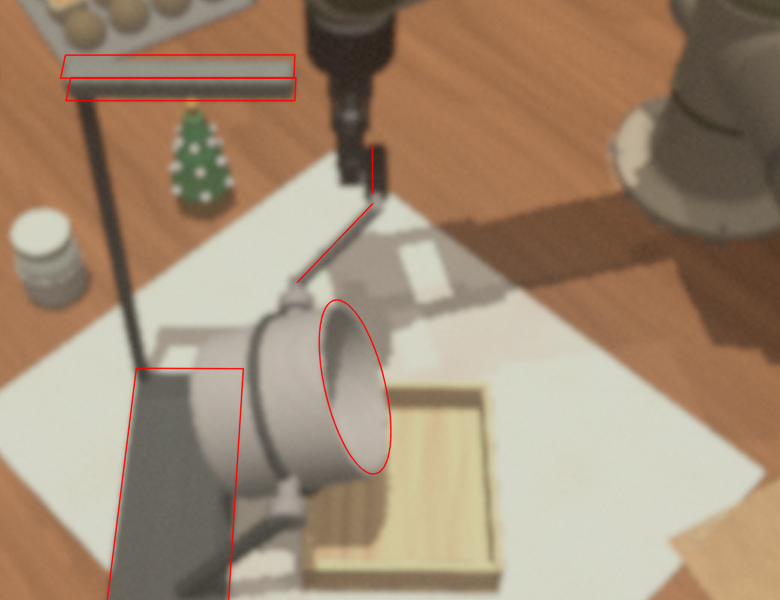

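View pics/g_top.png

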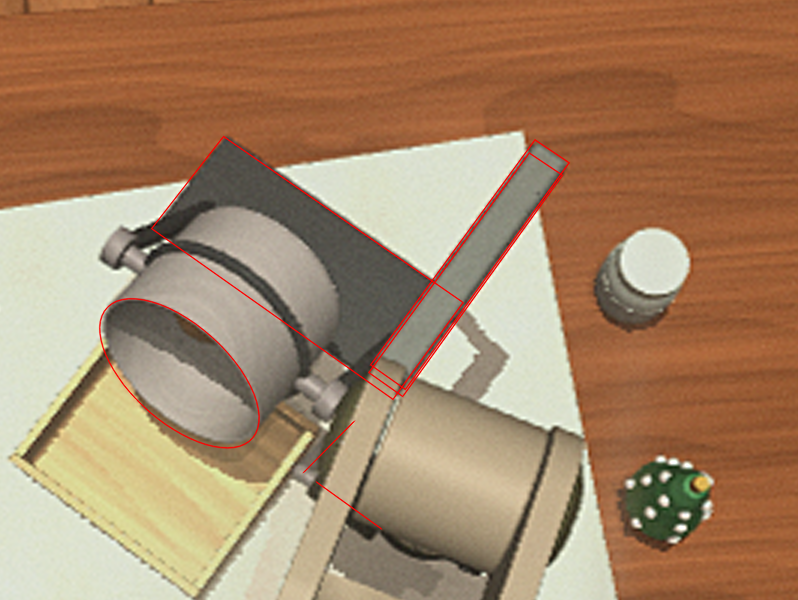

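Lever at q ≈ 1.15 with the balls still inside and the tray in place. The handle is now clear of the lamp, so I'll back off, turn 90° and take the handle properly.

```bash
python3 -m handwheel '[{"delta_pos":[0.25,-0.22,0],"spin":0,"gripper":1},{"delta_pos":[-0.4,-0.47,0.3],"spin":0,"gripper":1},{"delta_pos":[-0.4,-0.47,0.4],"spin":0,"gripper":1},{"delta_pos":[-0.4,-0.47,0.4],"spin":-1,"gripper":1},{"delta_pos":[0,0,0.4],"spin":-1,"gripper":1},{"delta_pos":[0,0,0.3],"spin":-1,"gripper":1},{"delta_pos":[0,0,0],"spin":-1,"gripper":1},{"delta_pos":[0,0,0],"spin":-1,"gripper":1},{"delta_pos":[0,0,0],"spin":-1,"gripper":1},{"delta_pos":[0,0,0],"spin":-1,"gripper":1},{"delta_pos":[0,0,0],"spin":-1,"gripper":1},{"delta_pos":[0,0,0],"spin":-1,"gripper":1},{"delta_pos":[0.2,0.5,0],"spin":-1,"gripper":1},{"delta_pos":[0.2,0.5,0],"spin":-1,"gripper":1},{"delta_pos":[0.2,0.5,0],"spin":-1,"gripper":1},{"delta_pos":[0.2,0.5,0],"spin":-1,"gripper":1},{"delta_pos":[0.2,0.5,0],"spin":-1,"gripper":1},{"delta_pos":[0.2,0.5,0],"spin":-1,"gripper":1},{"delta_pos":[0,0,0],"spin":0,"gripper":1}]' 
python3 -c "
from h import *
where(); grab('wrist','h_w.png')"
```

```text
time: 14.0
tcp_pos: [473.7, -62.0, 301.6]
eef_rot: [0.939, -0.345, -0.0, -0.0]
force: [-0.4, -0.3, 0.0]
opening: 1.0
t 14.0 stand [ -67.5 -173.5  301.6] yaw -40.4 F [-0.4 -0.3  0. ] open 1.0 j6 0.33
```

View pics/h_w.png

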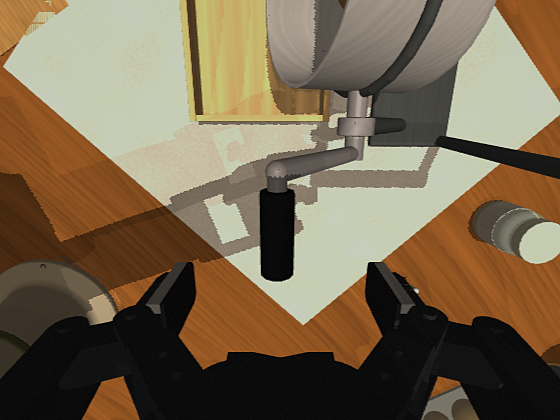

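```bash
python3 -m handwheel '[{"delta_pos":[0,0.05,-0.38],"spin":0,"gripper":1},{"delta_pos":[0,0.05,-0.38],"spin":0,"gripper":1},{"delta_pos":[0,0.05,-0.38],"spin":0,"gripper":1},{"delta_pos":[0,0,-0.38],"spin":0,"gripper":1},{"delta_pos":[0,0,0],"spin":0,"gripper":1},{"delta_pos":[0,0,0],"spin":0,"gripper":-1},{"delta_pos":[0,0,0],"spin":0,"gripper":-1},{"delta_pos":[0,0,0],"spin":0,"gripper":-1},{"delta_pos":[0,0,0],"spin":0,"gripper":-1},{"delta_pos":[0,0,0],"spin":0,"gripper":-1},{"delta_pos":[0,0,0],"spin":0,"gripper":-1}]' 40
python3 -c "
from h import *
where(); grab('wrist','i_w.png')"
```

```text
time: 15.15
tcp_pos: [473.2, -58.3, 256.4]
eef_rot: [0.938, -0.345, 0.0, 0.0]
force: [-0.3, -1.0, 1.9]
opening: 0.241
t 15.15 stand [ -70.3 -171.   256.4] yaw -40.4 F [-0.3 -1.   1.9] open 0.241 j6 0.34
```

View pics/i_w.png

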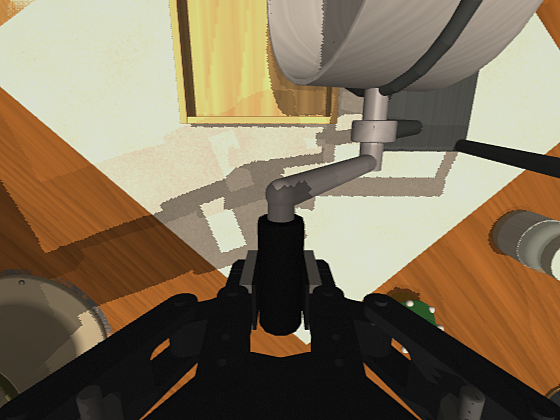

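```bash
cat > arc.py <<'E'
import numpy as np,sys
a0,a1,n=float(sys.argv[1]),float(sys.argv[2]),int(sys.argv[3])
st=np.load('st.npy');q=np.linspace(a0,a1,n+1)-.6
x=-130*np.sin(q);h=130*np.cos(q);dx=np.diff(x);dh=np.diff(h)
for i in range(n): print(np.round([dx[i]*np.cos(st[2])/30,dx[i]*np.sin(st[2])/30,dh[i]/30],3).tolist())
E
python3 arc.py 1.171 1.99 18
```

```text
[-0.125, 0.106, -0.11]
[-0.121, 0.102, -0.118]
[-0.116, 0.099, -0.125]
[-0.112, 0.095, -0.132]
[-0.107, 0.091, -0.138]
[-0.102, 0.087, -0.144]
[-0.097, 0.083, -0.15]
[-0.092, 0.078, -0.156]
[-0.086, 0.073, -0.161]
[-0.081, 0.069, -0.166]
[-0.075, 0.064, -0.171]
[-0.069, 0.059, -0.175]
[-0.063, 0.053, -0.179]
[-0.057, 0.048, -0.183]
[-0.05, 0.043, -0.186]
[-0.044, 0.037, -0.189]
[-0.037, 0.031, -0.191]
[-0.03, 0.026, -0.193]
```

```bash
python3 -m handwheel '[{"delta_pos":[-0.125,0.106,-0.11],"spin":0,"gripper":-1},{"delta_pos":[-0.12,0.102,-0.118],"spin":0,"gripper":-1},{"delta_pos":[-0.116,0.1,-0.125],"spin":0,"gripper":-1},{"delta_pos":[-0.112,0.095,-0.132],"spin":0,"gripper":-1},{"delta_pos":[-0.107,0.09,-0.138],"spin":0,"gripper":-1},{"delta_pos":[-0.102,0.087,-0.144],"spin":0,"gripper":-1},{"delta_pos":[-0.097,0.083,-0.15],"spin":0,"gripper":-1},{"delta_pos":[-0.092,0.078,-0.156],"spin":0,"gripper":-1},{"delta_pos":[-0.086,0.073,-0.16],"spin":0,"gripper":-1}]' 40
python3 -c "
from h import *
where()"
```

```text
time: 16.1
tcp_pos: [444.8, -33.8, 218.9]
eef_rot: [0.938, -0.345, 0.001, -0.0]
force: [8.8, -4.4, -1.6]
opening: 0.243
t 16.1 stand [-107.9 -170.7  218.9] yaw -40.4 F [ 8.8 -4.4 -1.6] open 0.243 j6 0.37
```

```bash
python3 -m handwheel '[{"delta_pos":[-0.08,0.069,-0.166],"spin":0,"gripper":-1},{"delta_pos":[-0.075,0.064,-0.17],"spin":0,"gripper":-1},{"delta_pos":[-0.069,0.059,-0.175],"spin":0,"gripper":-1},{"delta_pos":[-0.063,0.053,-0.18],"spin":0,"gripper":-1},{"delta_pos":[-0.057,0.048,-0.183],"spin":0,"gripper":-1},{"delta_pos":[-0.05,0.043,-0.186],"spin":0,"gripper":-1},{"delta_pos":[-0.044,0.037,-0.19],"spin":0,"gripper":-1},{"delta_pos":[-0.037,0.03,-0.15],"spin":0,"gripper":-1},{"delta_pos":[-0.02,0.02,-0.1],"spin":0,"gripper":-1},{"delta_pos":[-0.01,0.01,-0.08],"spin":0,"gripper":-1},{"delta_pos":[0,0,-0.06],"spin":0,"gripper":-1},{"delta_pos":[0,0,0],"spin":0,"gripper":-1},{"delta_pos":[0,0,0],"spin":0,"gripper":-1}]' 40
python3 -c "
from h import *
where();over(['scene','top'],2.0,'j');grab('wrist','j_w.png')"
```

```text
time: 17.4
tcp_pos: [430.2, -21.2, 170.1]
eef_rot: [0.938, -0.346, 0.002, 0.0]
force: [8.8, -4.1, -1.5]
opening: 0.239
t 17.4 stand [-127.1 -170.6  170.1] yaw -40.4 F [ 8.8 -4.1 -1.5] open 0.239 j6 0.38
```

View pics/j_scene.png

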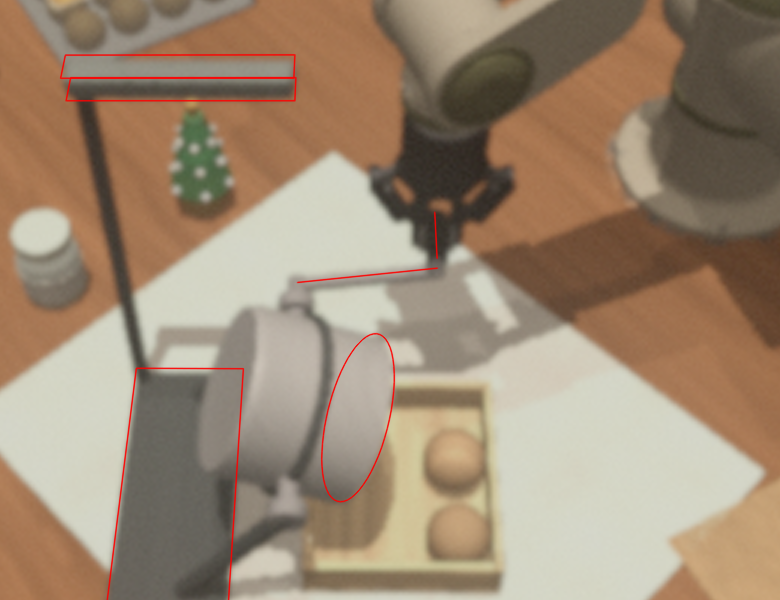

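View pics/j_w.png

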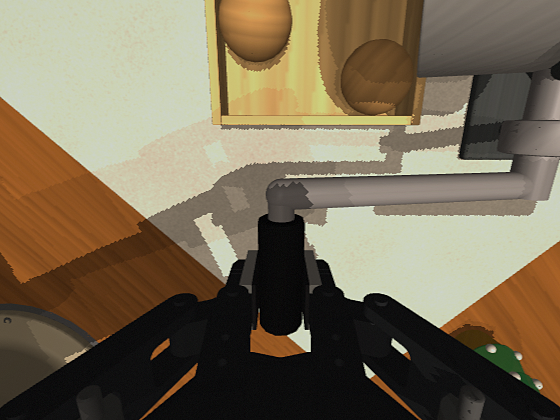

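```bash
python3 -m handwheel '[{"delta_pos":[0,0,-0.06],"spin":0,"gripper":-1},{"delta_pos":[0,0,-0.06],"spin":0,"gripper":-1},{"delta_pos":[0,0,-0.06],"spin":0,"gripper":-1},{"delta_pos":[0,0,0],"spin":0,"gripper":-1},{"delta_pos":[0,0,0],"spin":0,"gripper":-1}]' 40
python3 -c "
from h import *
where()"
```

```text
time: 18.05
tcp_pos: [430.4, -21.3, 169.0]
eef_rot: [0.939, -0.345, 0.003, 0.0]
force: [-11.8, -0.0, 47.8]
opening: 0.242
t 18.05 stand [-126.9 -170.5  169. ] yaw -40.4 F [-11.8  -0.   47.8] open 0.242 j6 0.38
```

Firm against the far stop (48 N upward). Swinging back now.

```bash
python3 -m handwheel '[{"delta_pos":[0,0,0.15],"spin":0,"gripper":-1},{"delta_pos":[0.04,-0.03,0.19],"spin":0,"gripper":-1},{"delta_pos":[0.04,-0.037,0.19],"spin":0,"gripper":-1},{"delta_pos":[0.05,-0.043,0.186],"spin":0,"gripper":-1},{"delta_pos":[0.057,-0.048,0.183],"spin":0,"gripper":-1},{"delta_pos":[0.063,-0.053,0.18],"spin":0,"gripper":-1},{"delta_pos":[0.069,-0.059,0.175],"spin":0,"gripper":-1},{"delta_pos":[0.075,-0.064,0.17],"spin":0,"gripper":-1},{"delta_pos":[0.08,-0.069,0.166],"spin":0,"gripper":-1},{"delta_pos":[0.086,-0.073,0.16],"spin":0,"gripper":-1},{"delta_pos":[0.092,-0.078,0.156],"spin":0,"gripper":-1},{"delta_pos":[0.097,-0.083,0.15],"spin":0,"gripper":-1},{"delta_pos":[0.102,-0.087,0.144],"spin":0,"gripper":-1},{"delta_pos":[0.107,-0.09,0.138],"spin":0,"gripper":-1},{"delta_pos":[0.112,-0.095,0.132],"spin":0,"gripper":-1},{"delta_pos":[0.116,-0.1,0.125],"spin":0,"gripper":-1},{"delta_pos":[0.12,-0.102,0.118],"spin":0,"gripper":-1},{"delta_pos":[0.125,-0.106,0.11],"spin":0,"gripper":-1},{"delta_pos":[0,0,0],"spin":0,"gripper":-1}]' 40
python3 -c "
from h import *
where();over(['scene'],1.17,'k')"
```

```text
time: 19.95
tcp_pos: [470.3, -55.8, 253.1]
eef_rot: [0.939, -0.345, -0.002, -0.0]
force: [-23.5, 11.3, 36.8]
opening: 0.246
t 19.95 stand [ -74.1 -171.   253.1] yaw -40.4 F [-23.5  11.3  36.8] open 0.246 j6 0.34
```

View pics/k_scene.png

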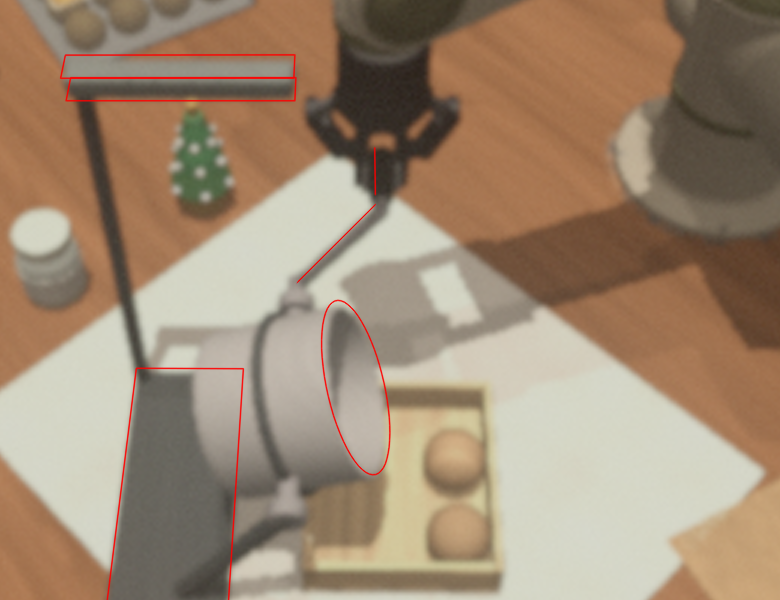

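```bash
python3 -m handwheel '[{"delta_pos":[-0.06,0.05,0.1],"spin":0,"gripper":-1},{"delta_pos":[0,0,0],"spin":0,"gripper":-1},{"delta_pos":[0,0,0],"spin":0,"gripper":-1}]'
python3 -c "
from h import *
where()"
```

```text
time: 20.3
tcp_pos: [470.1, -55.6, 253.4]
eef_rot: [0.938, -0.345, 0.0, 0.0]
force: [-4.2, 3.2, 11.7]
opening: 0.239
t 20.3 stand [ -74.4 -171.   253.4] yaw -40.4 F [-4.2  3.2 11.7] open 0.239 j6 0.34
```

```bash
python3 -m handwheel '[{"delta_pos":[0,0,0],"spin":0,"gripper":1},{"delta_pos":[0,0,0],"spin":0,"gripper":1},{"delta_pos":[0,0,0],"spin":0,"gripper":1},{"delta_pos":[0,0,0],"spin":0,"gripper":1},{"delta_pos":[0,0,0],"spin":0,"gripper":1},{"delta_pos":[0,0,0.5],"spin":0,"gripper":1},{"delta_pos":[0,0,0.6],"spin":0,"gripper":1},{"delta_pos":[0,0,0.6],"spin":0,"gripper":1},{"delta_pos":[-0.51,-0.25,0],"spin":1,"gripper":1},{"delta_pos":[-0.51,-0.25,0],"spin":1,"gripper":1},{"delta_pos":[-0.51,-0.25,0],"spin":1,"gripper":1},{"delta_pos":[-0.51,-0.25,0],"spin":1,"gripper":1},{"delta_pos":[-0.51,-0.25,0],"spin":1,"gripper":1},{"delta_pos":[-0.51,-0.25,0],"spin":1,"gripper":1},{"delta_pos":[0,0,0],"spin":1,"gripper":1},{"delta_pos":[0,0,0],"spin":1,"gripper":1},{"delta_pos":[0,0,-0.4],"spin":1,"gripper":1},{"delta_pos":[0,0,-0.4],"spin":1,"gripper":1},{"delta_pos":[0,0,-0.4],"spin":1,"gripper":1},{"delta_pos":[0,0,-0.4],"spin":1,"gripper":1}]'
python3 -m handwheel '[{"delta_pos":[0,0,-0.1],"spin":1,"gripper":1},{"delta_pos":[0,0,0],"spin":1,"gripper":1},{"delta_pos":[0,0,0],"spin":1,"gripper":1},{"delta_pos":[0,0,0],"spin":0,"gripper":1}]'
python3 -c "
from h import *
where();grab('wrist','l_w.png')"
```

```text
time: 22.3
tcp_pos: [378.5, -100.8, 254.8]
eef_rot: [0.962, 0.274, -0.0, 0.0]
force: [-0.1, 0.1, 0.1]
opening: 1.003
time: 22.7
tcp_pos: [378.5, -100.8, 252.3]
eef_rot: [0.908, 0.42, -0.0, -0.0]
force: [0.1, 0.1, 0.3]
opening: 1.0
t 22.7 stand [-114.9 -264.7  252.3] yaw 49.6 F [0.1 0.1 0.3] open 1.0 j6 -1.43
```

View pics/l_w.png

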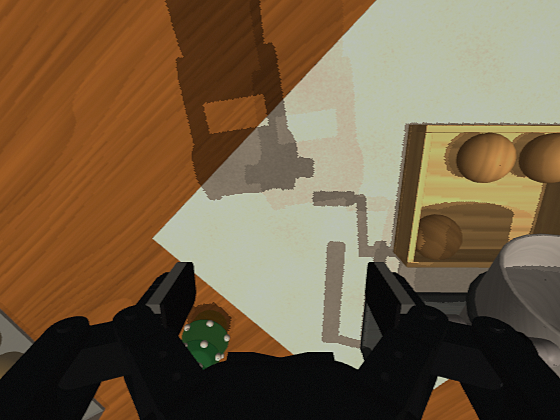

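All three balls are in the tray (at (485,158), (545,158) and (437,235)). Now I'll push the handle back toward the rest stop.

```bash
python3 -m handwheel '[{"delta_pos":[0.3,0.35,-0.05],"spin":0,"gripper":1},{"delta_pos":[0.3,0.35,-0.05],"spin":0,"gripper":1},{"delta_pos":[0.3,0.35,-0.05],"spin":0,"gripper":1},{"delta_pos":[0.3,0.35,-0.05],"spin":0,"gripper":1},{"delta_pos":[0.15,-0.13,0],"spin":0,"gripper":1},{"delta_pos":[0.15,-0.13,0],"spin":0,"gripper":1},{"delta_pos":[0.15,-0.13,0],"spin":0,"gripper":1},{"delta_pos":[0.15,-0.13,0.08],"spin":0,"gripper":1},{"delta_pos":[0.15,-0.13,0.08],"spin":0,"gripper":1},{"delta_pos":[0.15,-0.13,0.08],"spin":0,"gripper":1},{"delta_pos":[0.15,-0.13,0.08],"spin":0,"gripper":1},{"delta_pos":[0.15,-0.13,0.08],"spin":0,"gripper":1},{"delta_pos":[0.15,-0.13,0.08],"spin":0,"gripper":1},{"delta_pos":[0.15,-0.13,0.06],"spin":0,"gripper":1},{"delta_pos":[0.15,-0.13,0.05],"spin":0,"gripper":1},{"delta_pos":[0.15,-0.13,0.04],"spin":0,"gripper":1},{"delta_pos":[0.15,-0.13,0.03],"spin":0,"gripper":1},{"delta_pos":[0.15,-0.13,0.02],"spin":0,"gripper":1},{"delta_pos":[0.15,-0.13,0.01],"spin":0,"gripper":1}]'
python3 -c "
from h import *
where();grab('wrist','m_w.png')"
```

```text
time: 24.65
tcp_pos: [482.5, -117.6, 267.0]
eef_rot: [0.908, 0.419, 0.0, -0.0]
force: [-3.1, 1.2, 0.2]
opening: 1.0
t 24.65 stand [ -24.9 -210.2  267. ] yaw 49.6 F [-3.1  1.2  0.2] open 1.0 j6 -1.34
```

View pics/m_w.png

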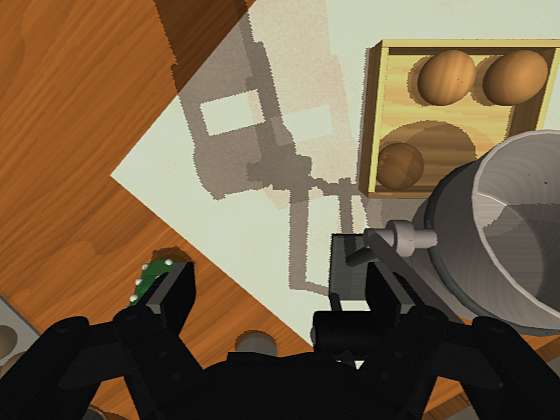

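```bash
python3 -m handwheel '[{"delta_pos":[0.15,-0.13,0],"spin":0,"gripper":1},{"delta_pos":[0.15,-0.13,0],"spin":0,"gripper":1},{"delta_pos":[0.15,-0.13,-0.02],"spin":0,"gripper":1},{"delta_pos":[0.15,-0.13,-0.04],"spin":0,"gripper":1},{"delta_pos":[0.15,-0.13,-0.04],"spin":0,"gripper":1},{"delta_pos":[0.15,-0.13,-0.06],"spin":0,"gripper":1},{"delta_pos":[0.15,-0.13,-0.06],"spin":0,"gripper":1},{"delta_pos":[0.15,-0.13,-0.08],"spin":0,"gripper":1},{"delta_pos":[0.15,-0.13,-0.08],"spin":0,"gripper":1},{"delta_pos":[0.12,-0.1,-0.08],"spin":0,"gripper":1},{"delta_pos":[0.1,-0.08,-0.08],"spin":0,"gripper":1},{"delta_pos":[0.06,-0.05,-0.04],"spin":0,"gripper":1},{"delta_pos":[0.05,-0.04,-0.04],"spin":0,"gripper":1},{"delta_pos":[0,0,0],"spin":0,"gripper":1}]'
python3 -c "
from h import *
where();over(['scene'],0,'n')"
```

```text
time: 26.1
tcp_pos: [532.5, -160.7, 248.2]
eef_rot: [0.908, 0.419, -0.0, 0.0]
force: [-0.2, 0.9, -0.8]
opening: 0.995
t 26.1 stand [  41.2 -210.7  248.2] yaw 49.6 F [-0.2  0.9 -0.8] open 0.995 j6 -1.37
```

View pics/n_scene.png

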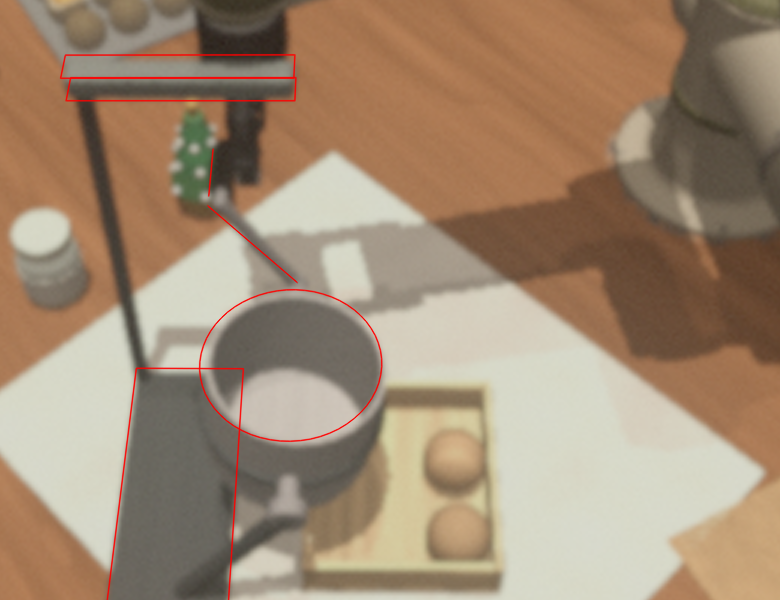

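Nearly upright, with about 10 mm still to go. I'll creep to the stop.

```bash
python3 -m handwheel '[{"delta_pos":[0.06,-0.05,-0.04],"spin":0,"gripper":1},{"delta_pos":[0.06,-0.05,-0.04],"spin":0,"gripper":1},{"delta_pos":[0.05,-0.04,-0.03],"spin":0,"gripper":1},{"delta_pos":[0.04,-0.03,-0.02],"spin":0,"gripper":1},{"delta_pos":[0.02,-0.02,0],"spin":0,"gripper":1},{"delta_pos":[0,0,0],"spin":0,"gripper":1}]'
python3 -c "
from h import *
where()"
```

```text
time: 26.75
tcp_pos: [539.3, -166.3, 244.4]
eef_rot: [0.908, 0.419, -0.0, -0.0]
force: [-3.1, 0.6, -0.9]
opening: 1.004
t 26.75 stand [  50.  -210.5  244.4] yaw 49.6 F [-3.1  0.6 -0.9] open 1.004 j6 -1.37
```

```bash
python3 -m handwheel '[{"delta_pos":[0.03,-0.02,0],"spin":0,"gripper":1},{"delta_pos":[0.03,-0.02,0],"spin":0,"gripper":1},{"delta_pos":[0,0,0],"spin":0,"gripper":1}]'
python3 -c "
from h import *
where()"
python3 -m handwheel '[{"delta_pos":[0.03,-0.02,0],"spin":0,"gripper":1},{"delta_pos":[0,0,0],"spin":0,"gripper":1},{"delta_pos":[0,0,0],"spin":0,"gripper":1}]'
python3 -c "
from h import *
where()"
```

```text
time: 27.05
tcp_pos: [541.3, -167.5, 244.5]
eef_rot: [0.908, 0.419, 0.0, 0.0]
force: [-3.1, 0.3, -1.4]
opening: 0.998
t 27.05 stand [  52.3 -210.2  244.5] yaw 49.6 F [-3.1  0.3 -1.4] open 0.998 j6 -1.37
time: 27.35
tcp_pos: [541.7, -167.7, 244.4]
eef_rot: [0.908, 0.419, -0.0, -0.001]
force: [-6.3, 1.0, -0.4]
opening: 0.999
t 27.35 stand [  52.7 -210.1  244.4] yaw 49.6 F [-6.3  1.  -0.4] open 0.999 j6 -1.37
```

```bash
python3 -m handwheel '[{"delta_pos":[0.03,-0.025,0],"spin":0,"gripper":1},{"delta_pos":[0.03,-0.025,0],"spin":0,"gripper":1},{"delta_pos":[0,0,0],"spin":0,"gripper":1}]'
python3 -c "
from h import *
where()"
```

```text
time: 27.65
tcp_pos: [541.9, -167.9, 243.7]
eef_rot: [0.907, 0.42, -0.002, -0.003]
force: [-15.6, 7.3, 0.5]
opening: 1.001
t 27.65 stand [  53.  -210.1  243.7] yaw 49.7 F [-15.6   7.3   0.5] open 1.001 j6 -1.37
```

Rest stop reached: force climbed to 17 N while the position held. Backing away.

```bash
python3 -m handwheel '[{"delta_pos":[-0.15,0.13,0],"spin":0,"gripper":1},{"delta_pos":[-0.25,0.21,0],"spin":0,"gripper":1},{"delta_pos":[-0.25,0.21,0],"spin":0,"gripper":1},{"delta_pos":[-0.45,-0.53,0],"spin":0,"gripper":1},{"delta_pos":[-0.45,-0.53,0],"spin":0,"gripper":1},{"delta_pos":[-0.45,-0.53,0],"spin":0,"gripper":1},{"delta_pos":[-0.45,-0.53,0.3],"spin":0,"gripper":1},{"delta_pos":[-0.6,-0.5,0.6],"spin":0,"gripper":1},{"delta_pos":[-0.6,-0.5,0.6],"spin":0,"gripper":1},{"delta_pos":[-0.6,-0.5,0.6],"spin":0,"gripper":1},{"delta_pos":[0,0,0],"spin":0,"gripper":1},{"delta_pos":[0,0,0],"spin":0,"gripper":1}]'
python3 -c "
from h import *
where();over(['scene','top'],0,'p')"
```

```text
time: 28.85
tcp_pos: [416.4, -261.3, 307.4]
eef_rot: [0.908, 0.419, 0.0, 0.0]
force: [0.5, 0.6, -0.5]
opening: 0.998
t 28.85 stand [  17.8 -362.5  307.4] yaw 49.5 F [ 0.5  0.6 -0.5] open 0.998 j6 -1.66
```

View pics/p_scene.png

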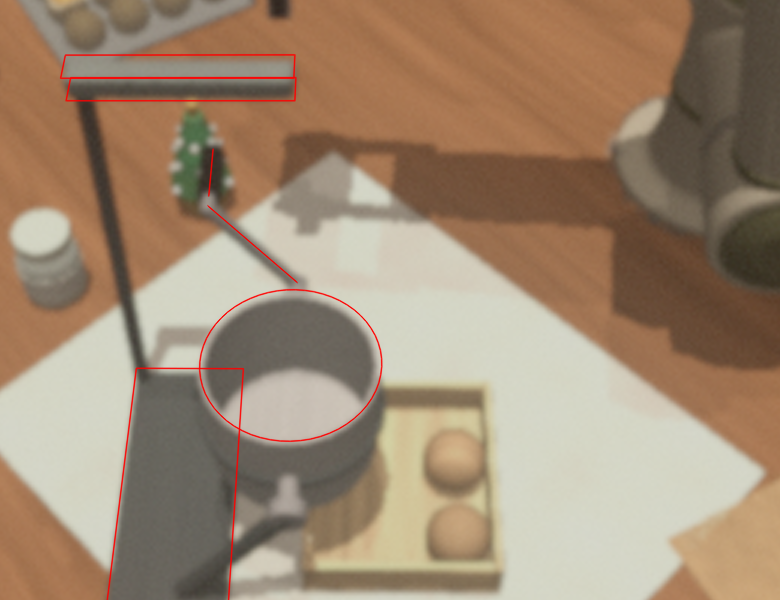

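View pics/p_top.png

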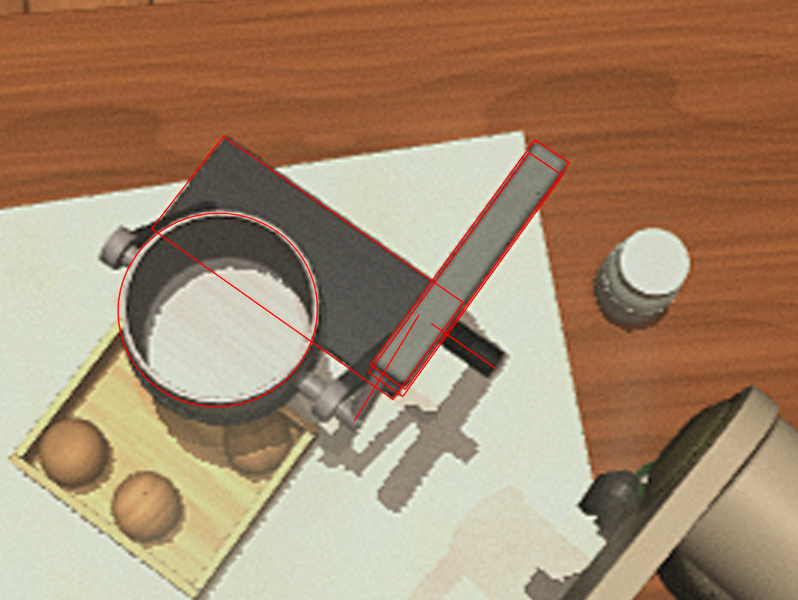

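```bash
python3 - <<'E'
import cv2,numpy as np
# c_top (before) vs p_top (after): shift of lever-handle end / pot rim region
a=cv2.imread('pics/c_top.png',0).astype(np.float32);b=cv2.imread('pics/p_top.png',0).astype(np.float32)
for n,r in {'trunnion+lever':(330,430,290,380),'rim top':(195,250,120,310),'handle end':(300,380,440,510),'tray corner':(420,590,5,130)}.items():
    A=a[r[0]:r[1],r[2]:r[3]];B=b[r[0]:r[1],r[2]:r[3]];print(n,np.round(cv2.phaseCorrelate(A,B),2).tolist() if 0 else cv2.phaseCorrelate(A,B))
E
python3 -c "
from h import *
where();print(ctrl.finish_job())"
```

```text
trunnion+lever ((-0.021701263044498376, -0.08282405010481142), 0.8748877296447753)
rim top ((0.030461278396970215, -0.0037289100393032015), 0.9439956396818161)
handle end ((0.048021405476220025, 0.030840156605499658), 0.8549293733305401)
tray corner ((0.4235390182658918, -0.16918378221400587), 0.39697869398328994)
t 28.95 stand [  17.7 -361.9  306.7] yaw 49.6 F [ 0.1 -0.1 -0.5] open 0.997 j6 -1.66
the job is handed in; nothing more can be done
None
```

The job is done and handed in at 28.95 s: the tray is under the pot, all three balls are in it, and the pot is back upright and empty. One thing differs from the wording. The interface has no tilt, so I could not lean the hand outwards under the lamp.

**How the lever was moved:**
- **Under the lamp:** the inner finger pushed the handle slowly from rest to about q = 1.17, at roughly 3–5 N.
- **Pour:** from there I gripped the handle to the far stop and back to about q = 1.2. I pressed it against that stop with about 48 N.
- **Return:** the finger pushed the handle the rest of the way to the rest stop, easing in until the force rose to about 17 N with no further motion. Then I backed off.

**Last checks:**
- **Pot and lever:** before and after pictures of the pot rim and lever match to within 0.1 pixel of the 3x enlarged top view.
- **Tray:** it stands within a few mm of stand x = -95, y = 0 and squared to the stand. This rests on the outline overlays and the finger position when I released it.
- **Bystanders:** the jar and tree look unmoved in the pictures. The brush cup was outside the last views, but the arm never went near it after the tray move.
- **Highest forces:** about 48 N at the wrist at the far stop and about 45 N on the gripped return, both through the fingers and below the 120 N limit.
- **Disagreement:** the tray-corner picture comparison was not a clean check, because a ball now lies in that corner.

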